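# Refit the control knob of the boiler panel and hold it in

### The job

Clear the brick chips off the face of the boiler's control panel with the scraper block, keeping the fingers off the chips there, then stand the scraper back on the worktop. After that turn the black knob so that its pointer faces the same way as the red flat of the D-shaft, push it all the way onto the shaft, and press it in against the spring as far as it goes. Finish with the hand still on the knob, keeping it pressed in, and leave the other things on the worktop where they are.

Things in the scene. Friction and masses are not known exactly. Their poses are not given: they have to be found in the camera images.
- panel: boiler control panel: white-faced box, 200 (x) x 300 (y) x 60 mm high, fixed on the worktop face up; origin at the centre of its underside, the flat face 60 mm above it. No rim: chips can be pushed off over any edge; display, buttons and scale are flush. The shaft stands at panel (0, +85) mm; the chips lie in the other half (centres at panel y -115 to -15, x -35 to +35).
- shaft_tip (a point): centre of the top end of the panel's upright brass D-shaft, on its axis, 82 mm above the worktop when out. Shaft 12 mm across, 22 mm out of the face, one side cut to a flat 3 mm from the axis and painted red. The point's x axis points level from the axis out through the flat; z up. Top 2 mm tapered by 1.5 mm. It resists turning (0.15 N m): bring the knob to its angle.
- spindle (a joint): how far the shaft is pushed into the panel, m: 0 = out, 0.006 = fully in, at its stop. Spring: begins to move at 4.8 N, needs 8.4 N at the stop, and comes out again when let go.
- knob: loose black knob, 40 mm high, standing bore down on the worktop; origin at the centre of its underside, z up. Round skirt 44 mm across, 0 to 17 mm; on it a straight grip bar 42 (x) x 14 (y) mm from 17 to 40 mm. An orange line (pointer) marks the bar's +x half and end. The bore's flat is on the pointer's side: it fits only with knob +x along shaft_tip +x. About 40 g.
- knob_bore (a point): centre of the blind end of the knob's D-shaped bore, on its axis, 14 mm above the knob's origin. The bore is 14 mm deep, 0.9 mm wider all round than the shaft, with a 1.5 mm bevelled mouth. With the knob home this end rests on the shaft's top, the underside 8 mm above the face (2 mm when pressed fully in).
- scraper: scraper block standing on the worktop: blue base 110 (x) x 32 (y) x 22 mm high, and on it a yellow grip rib 70 (x) x 18 (y) mm from 22 to 58 mm; origin at the centre of its underside, z up. Mass about 120 g.
- chip0: loose chip of brick, 22 x 16 x 10 mm, lying on the panel's face; origin at the centre of its underside; about 10 g
- chip1: loose chip of brick, 20 x 18 x 9 mm, lying on the panel's face; origin at the centre of its underside; about 10 g
- chip2: loose chip of brick, 18 x 16 x 11 mm, lying on the panel's face; origin at the centre of its underside; about 10 g
- chip3: loose chip of brick, 22 x 15 x 9 mm, lying on the panel's face; origin at the centre of its underside; about 10 g
- tape: bystander: roll of yellow tape lying flat, 84 mm across, 25 mm high; origin at the centre of its underside
- screwdriver: bystander: red screwdriver lying on the worktop to the far right, about 200 mm long
- wrench: bystander: steel wrench lying on the worktop to the far left, about 180 mm long
- detergent: bystander: white bottle with a blue cap and a green band, 72 mm across, 200 mm high, at the back
- mug: bystander: blue mug, 80 mm across, 90 mm high, at the back

How it is judged (in metres and radians):
On the way, in this order (a step that is already met when the one before it is completed fails the run):
1. all four chips are off the panel's face while the fingers hold the scraper (height (world z) of each of chip0, chip1, chip2, chip3 below 0.045 m and contact force between the fingers and scraper above 1 N), for 0.1 s.
2. the knob is fully on the D-shaft (z of knob_bore in the frame of shaft_tip below 0.0025 m and horizontal distance between knob_bore and shaft_tip below 0.003 m and angle between the x axis of knob and the x axis of shaft_tip, either way round below 0.3 rad and angle between knob's own z axis and vertical below 0.12 rad), for 0.2 s.
At the end, for the whole second after the job is handed in: Chips off the panel (below 45 mm); scraper on the worktop (origin below 30 mm), still, untouched; bore end within 2.5 mm of the shaft top, 3 mm of its axis, 0.3 rad of its angle, tilt under 0.12 rad; fingers on the knob (over 1 N), spindle pressed in more than 4 of 6 mm (all of step 2 and height (world z) of each of chip0, chip1, chip2, chip3 below 0.045 m and value of joint spindle above 0.004 m and contact force between the fingers and knob above 1 N and height (world z) of scraper below 0.03 m and not (contact force between the arm and scraper above 0.2 N) and not (contact force between the fingers and scraper above 0.2 N) and contact force between scraper and knob below 0.2 N and linear speed of scraper below 0.02 m/s); the arm keeps its last pose, push and grip.
It fails at once if the fingers touch a chip on the panel ((contact force between the fingers and chip0 above 0.5 N and height (world z) of chip0 above 0.05 m) or (contact force between the fingers and chip1 above 0.5 N and height (world z) of chip1 above 0.05 m) or (contact force between the fingers and chip2 above 0.5 N and height (world z) of chip2 above 0.05 m) or (contact force between the fingers and chip3 above 0.5 N and height (world z) of chip3 above 0.05 m)).
It fails at once if another thing on the worktop is moved by more than 30 mm (distance of any of tape, screwdriver, wrench, detergent, mug from where it was at the start of the episode above 0.03 m).
It also fails if it takes over 70 s, if anything falls off the work surface, if the arm or the gripper's body presses on something with over 40 N, if the wrist force passes 120 N, or if a joint passes its speed limit or range.

### The arm

A 6-joint arm with a two-finger parallel gripper is mounted at the origin on the work surface. World frame = base frame: x ahead of the robot, y to its left, z up, the work surface at z = 0. Lengths are in m, angles in degrees, forces in N, time in s.
With the tool pointing down it reaches from about 0.3 to 0.75 m from the base axis. Payload 8.5 kg.
Tool frame: the origin (TCP) lies between the finger pads; the fingertips stand 22 mm ahead of it and the grasp point (between the pads) lies 3 mm ahead of it (env.nose_length is the distance from the TCP to the fingertips, in m); z points along the fingers, x is the direction in which the jaws open and shut, and the axes are right-handed (so a half turn about z gives the same grasp; the last joint's range is limited). The gripper opens to 85 mm and grips with 20 to 120 N. Pads are 22 mm wide; open, the fingers measure 114 mm over their backs; the gripper's body (76 mm by 85 mm) begins 54 mm behind the grasp point. The pads swing forward as they close: fully open they stand 13 mm farther back than shut.
Start: joints at [-77.882, 21.807, 74.336, -0, 83.858, -12.336], TCP at [0.228, -0.501, 0.253] pointing down, gripper open.
Joint ranges: [-178.18, 178.18], [-50.72, 133.34], [12.68, 142.11], [-81.47, 261.47], [9.98, 163.14], [-165.26, 165.26]. Speed limits (degrees/s): [136.94, 136.94, 180, 180, 180, 180].

### API

Orientations are given as a 3x3 rotation matrix whose columns are the frame's x, y, z axes.
In Python, from rig import env gives the robot as it stands.
- The arm moves only by the tool arm_command, never from a script. Its argument "steps" is a list of rows, each an object with "delta_pos": the shift along the world's x, y, z in mm, a list of three; "dr": the turn, a rotation vector about the world's x, y, z in degrees, a list of three. In form: [{"delta_pos": [dx, dy, dz], "dr": [wx, wy, wz]}, ...]. A call has 1 to 20 rows; each row shifts and turns the commanded pose from where the row before left it; what a row does not reach is not made up. A row lasts 1/10 s, in which the tool goes at most 50 mm and 8.59 degrees, less where a joint would pass 70% of its speed; a pose out of reach is approached as far as the arm can. A call with a gripper value outside its range is refused whole. "grip" is the opening, from 0 (shut) to 1 (fully open), set as the call begins (left out, the last holds). The fingers move at their own pace and stop on an object; "squeeze" is the grip in N (left out, the last holds). Time passes only in rows, so rows that do not move let the fingers close. It gives the time, the measured TCP pose, the force and the opening at its end, in the units of the state.
- env.observe(): the state, without advancing time (a new reading comes with each control period).
- env.get_image(name): name is "scene" or "top" or "wrist"; returns the picture (400x640x3 uint8, blue, green, red); there is no depth.
- env.get_calibration(name): a dict with "fx", "fy", "cx", "cy" (pixels), "k1" (the pictures are not rectified: a ray, as slopes to the right and down, at radius r is drawn at 1 + k1 r^2 times it, then the intrinsics apply), "view" (4x4, takes a point from world to camera coordinates). Camera axes: x right, y up, looking along -z (the intrinsics and any distortion apply to the point x, -y, -z); pixel columns grow to the right and rows downward; lengths in m; the calibration is good to about 2 mm. A picture is of the moment at which its call begins: read the wrist's pose just before it. get_calibration takes no time and is no camera call; for the wrist camera it gives the pose at the moment of the call.
- env.close_job(): hands the job in, once; it reports no verdict.
The state is a dict: "time_s": time; "q": joint angles; "qvel": joint speeds; "joint_efforts": joint torques, N m; "position": TCP position; "tool_rot": TCP orientation; "ft_force": force on the tool from outside, world axes, zero at the start; "wrist_torque": the same for the moment, N m; "grip_width": finger opening in m.
Only numpy, scipy, OpenCV 4.12 (cv2) and the standard library are available. Lean on these libraries where they do the work, as an engineer would, in place of code of your own. Each camera call takes 0.05 s, during which the arm holds its last target. There are 200 camera calls.

## Working session

There is one attempt and no reset: what is moved stays moved. The work goes in short steps, Python scripts to look and compute and a tool call to move; the robot and the scene stay as the last step left them, time stands still between calls to the robot, and variables do not carry over. Pictures are saved under pics/ and viewed, about 8 in all and at most 12, crops included, and the job is handed in when it is done.

Besides the shell and the picture viewer there is one more tool, called after "Emit:" as name([rows], argument=value, ...), one row to a line, values as JSON. arm_command: Moves the arm, as the interface text tells. Its arguments: {"type":"object","properties":{"steps":{"type":"array"},"grip":{"type":"number"},"squeeze":{"type":"number"}},"required":["steps"]}

```bash
mkdir -p pics; ls; cat > h.py <<'E'
import numpy as np, cv2
from rig import env
def save(n,f):
    c=env.get_calibration(n); im=env.get_image(n); cv2.imwrite(f'pics/{f}.png',im); np.save(f'pics/{f}.npy',c); return im,c
def load(f): return cv2.imread(f'pics/{f}.png'), np.load(f'pics/{f}.npy',allow_pickle=True).item()
def ray(c,u,v):
    xy=cv2.undistortPoints(np.array([[[u,v]]],float),np.array([[c['fx'],0,c['cx']],[0,c['fy'],c['cy']],[0,0,1]]),np.array([c['k1'],0,0,0.]))[0,0]
    V=np.array(c['view']); R=V[:3,:3]; o=-R.T@V[:3,3]; return o,R.T@np.array([xy[0],-xy[1],-1])
def onz(c,u,v,z):
    o,d=ray(c,u,v); return o+d*(z-o[2])/d[2]
def proj(c,p):
    V=np.array(c['view']); q=V[:3,:3]@p+V[:3,3]; x,y=q[0]/-q[2],-q[1]/-q[2]; k=1+c['k1']*(x*x+y*y); return np.array([c['fx']*x*k+c['cx'],c['fy']*y*k+c['cy']])
E
python3 - <<'E'
from h import *
np.set_printoptions(precision=4,suppress=True)
for n in('top','scene','wrist'):
    im,c=save(n,n+'0'); o,d=ray(c,320,200); print(n,c['fx'],c['k1'],o,d)
print(env.observe())
E
```

```text
pics
top 387.7250132961918 -0.06727052982190886 [ 0.3894 -0.0026  1.0193] [ 0.199  -0.0141 -0.9799]
scene 380.00218213189794 0.013453935055052433 [ 0.9255 -0.5377  0.7254] [-0.3831  0.5907 -0.7101]
wrist 276.14026907553887 -0.043896275603458094 [ 0.2928 -0.4719  0.3721] [-0.2393 -0.1234 -0.9632]
{'time_s': 0.15, 'q': array([-77.8824,  21.832 ,  74.3698,  -0.001 ,  83.8585, -12.3351]), 'qvel': array([-0.0214, -0.1985, -0.1322, -0.0314,  0.0158,  0.0164]), 'joint_efforts': array([  0.0039, -44.8624, -23.1346,  -0.0001,   0.0038,  -0.    ]), 'position': array([ 0.2276, -0.5005,  0.2529]), 'tool_rot': array([[ 0.4139, -0.9103, -0.0002],
       [-0.9103, -0.4139,  0.001 ],
       [-0.001 , -0.0002, -1.    ]]), 'ft_force': array([-0.3159,  0.3907, -0.5576]), 'wrist_torque': array([ 0.0438, -0.0237, -0.0549]), 'grip_width': 0.08567556729134856}
```

View pics/top0.png

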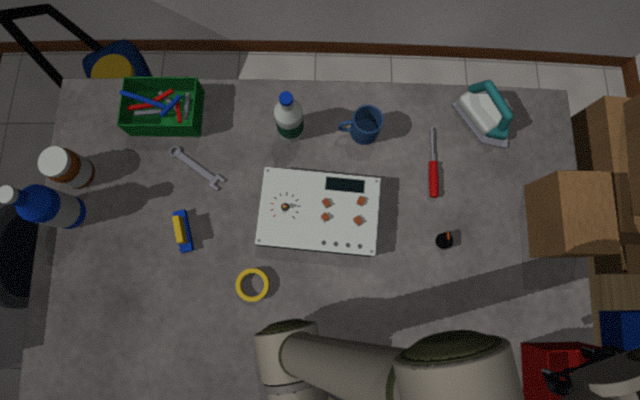

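View pics/scene0.png

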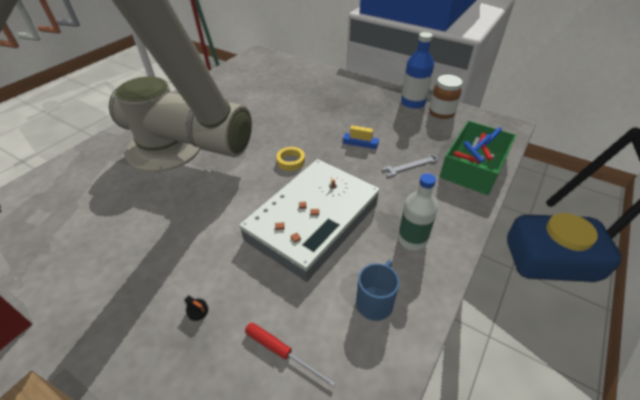

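The top view shows the panel at about (320,212), with the shaft at (285,207). The chips are at (327,203), (362,201), (326,217) and (359,220). The scraper is at (182,231), the knob at (444,240) and the tape at (252,285). In the top view, world +x is up and +y is left.

```bash
cat > m.py <<'E'
from h import *
np.set_printoptions(precision=4,suppress=True)
def blobs(im,lo,hi,roi,amin=8,hsvwrap=False):
    h=cv2.cvtColor(im,cv2.COLOR_BGR2HSV); m=cv2.inRange(h,np.array(lo),np.array(hi))
    k=np.zeros_like(m); x0,y0,x1,y1=roi; k[y0:y1,x0:x1]=m[y0:y1,x0:x1]
    cs,_=cv2.findContours(k,cv2.RETR_EXTERNAL,cv2.CHAIN_APPROX_NONE)
    out=[]
    for i in cs:
        M=np.zeros_like(k); cv2.drawContours(M,[i],-1,255,-1); p=cv2.findNonZero(M)[:,0,:].astype(float)
        if len(p)>=amin: out.append((p.mean(0),len(p),cv2.minAreaRect(i)))
    return out
E
python3 - <<'E'
from m import *
im,c=load('top0')
for nm,lo,hi,roi,z in [('chips',(3,90,60),(18,255,255),(260,170,385,255),.067),('blue',(105,120,40),(125,255,255),(165,200,200,260),.022),('yel',(18,100,80),(32,255,255),(165,200,200,260),.058),('orange knob',(3,100,60),(18,255,255),(430,225,460,255),.04),('black knob',(0,0,0),(180,255,45),(430,225,460,255),.03),('tape',(20,100,80),(32,255,255),(230,260,275,310),.02)]:
    for b in blobs(im,lo,hi,roi,4):
        p=onz(c,*b[0],z); bx=[onz(c,*q,z)[:2] for q in cv2.boxPoints(b[2])]
        print(nm,b[0],b[1],p[:2],'sides',np.linalg.norm(bx[1]-bx[0]),np.linalg.norm(bx[2]-bx[1]),(bx[1]-bx[0]),)
h=cv2.cvtColor(im,cv2.COLOR_BGR2HSV)
m=cv2.inRange(h,(0,0,125),(180,60,255))[160:260,250:390]; m=cv2.morphologyEx(m,cv2.MORPH_CLOSE,np.ones((13,13)))
cs,_=cv2.findContours(m,0,1); k=max(cs,key=cv2.contourArea); q=cv2.approxPolyDP(k,6,True)[:,0]+[250,160]
for u in q: print('corner',u,onz(c,*u.astype(float),.06))
a=cv2.resize(im[160:265,245:395],None,fx=5,fy=5,interpolation=2)
cv2.imwrite('pics/c1.png',a)
a=cv2.resize(im[215:265,420:470],None,fx=8,fy=8,interpolation=2)
b=cv2.resize(load('scene0')[0][285:335,170:220],None,fx=8,fy=8,interpolation=2)
cv2.imwrite('pics/c2.png',np.hstack([a,b]))
E
```

```text
chips [357.8627 219.902 ] 51 [ 0.5339 -0.1113] sides 0.014337455770540047 0.019324605116749063 [ 0.0102 -0.01  ]
chips [324.95 216.5 ] 40 [ 0.5412 -0.0292] sides 0.014200155120857082 0.015900720662120837 [ 0.0102 -0.0098]
chips [284.1364 206.    ] 22 [0.566  0.0729] sides 0.010604929384139677 0.01075976590098758 [ 0.0078 -0.0072]
chips [326.2326 202.3721] 43 [ 0.577 -0.032] sides 0.013684896791849949 0.019737868915695636 [ 0.0085 -0.0107]
chips [360.7292 200.4375] 48 [ 0.5835 -0.1187] sides 0.018477358181582824 0.015727509961495318 [ 0.0166 -0.0082]
blue [185.1503 232.2745] 306 [0.5008 0.3304] sides 0.03549750464949366 0.11119109212294385 [ 0.0073 -0.0347]
yel [177.2906 228.9803] 203 [0.5046 0.3389] sides 0.019105340824546298 0.06920179845163525 [ 0.0038 -0.0187]
orange knob [447.9583 234.8333] 24 [ 0.5027 -0.347 ] sides 0.005268858765851371 0.02068792360981049 [ 0.0001 -0.0053]
black knob [444.0047 240.8626] 211 [ 0.488  -0.3394] sides 0.046804820162986205 0.03975036874170203 [ 0.0149 -0.0444]
tape [251.73   284.4424] 911 [0.3718 0.1524] sides 0.08396973907262059 0.08206520175649938 [ 0.0015 -0.084 ]
corner [264 168] [0.6654 0.1283 0.06  ]
corner [250 243] [0.4729 0.1548 0.06  ]
corner [374 259] [ 0.4381 -0.1517  0.06  ]
corner [379 178] [ 0.6445 -0.1671  0.06  ]
```

View pics/c1.png

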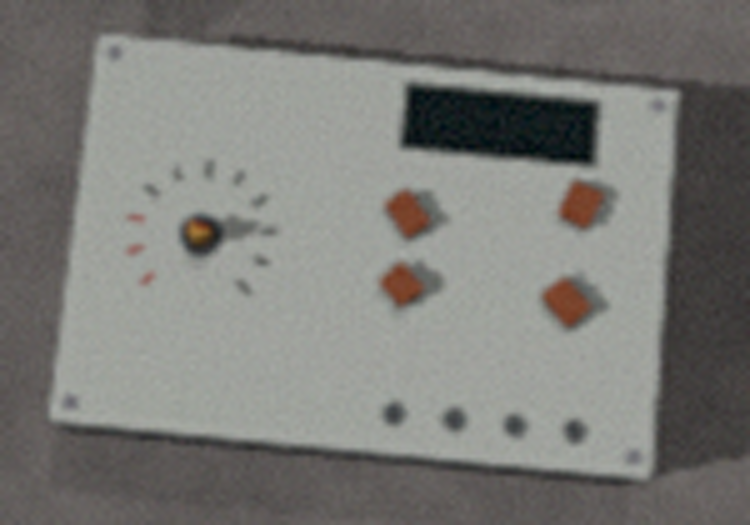

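Emit:
arm_command([
  {"delta_pos": [40, 25, 0], "dr": [0, 0, 0]},
  {"delta_pos": [40, 25, 0], "dr": [0, 0, 0]},
  {"delta_pos": [40, 25, 0], "dr": [0, 0, 0]},
  {"delta_pos": [40, 25, 0], "dr": [0, 0, 0]},
  {"delta_pos": [40, 25, 0], "dr": [0, 0, 0]},
  {"delta_pos": [40, 25, 0], "dr": [0, 0, 0]},
  {"delta_pos": [0, 0, 0], "dr": [0, 0, 0]},
  {"delta_pos": [0, 0, 0], "dr": [0, 0, 0]},
  {"delta_pos": [0, 0, 0], "dr": [0, 0, 0]},
])

```text
time_s: 1.05
position: [0.467, -0.3512, 0.2531]
tool_rot: [[0.413, -0.911, -0.001], [-0.911, -0.413, 0.0], [-0.0, 0.0, -1.0]]
ft_force: [0.9, 0.1, 0.2]
grip_width: 0.0856
```

```bash
python3 - <<'E'
from m import *
im,c=save('wrist','w1')
_,ct=load('top0')
P=[onz(ct,*u,.06)[:2] for u in [(265,167),(381,178.4),(375,255.6),(255,244)]]
print(P,np.mean(P,0),[np.linalg.norm(P[i]-P[i-1]) for i in range(4)])
print([np.degrees(np.arctan2(*(v[::-1]))) for v in (P[0]-P[1],P[3]-P[2],P[0]-P[3],P[1]-P[2])])
o=env.observe(); print(o['position'],o['q'])
E
```

```text
[array([0.6681, 0.1258]), array([ 0.6435, -0.1722]), array([ 0.4465, -0.1542]), array([0.4707, 0.1424])] [ 0.5572 -0.0146] [np.float64(0.19812191868747178), np.float64(0.2990577107942528), np.float64(0.19785433733156851), np.float64(0.2975997355369548)]
[np.float64(85.28854115167455), np.float64(85.34152795464705), np.float64(-4.8002953344322865), np.float64(-5.222667809979734)]
[ 0.4667 -0.3514  0.2533] [-48.5739  25.3008  68.6506  -0.0136  86.0676  17.0638]
```

View pics/w1.png

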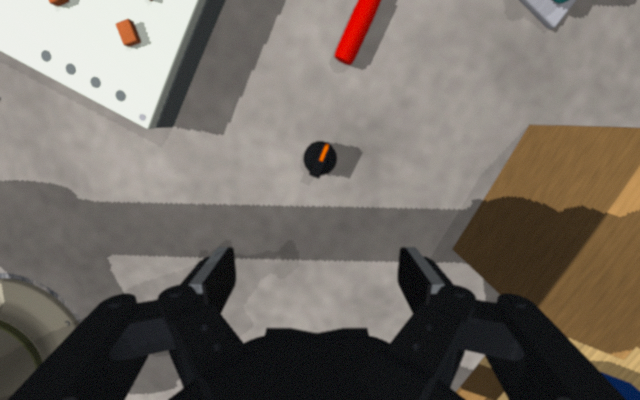

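The wrist view shows the knob at (320,158). Its pointer runs up and to the right, to about (326,147).

```bash
python3 - <<'E'
from m import *
for f,roi in(('w1',(295,130,350,185)),('top0',(430,225,460,255)),('scene0',(180,290,215,325))):
    im,c=load(f)
    for b in blobs(im,(3,120,80),(20,255,255),roi,4):
        bx=[onz(c,*q,.04)[:2] for q in cv2.boxPoints(b[2])]; e=sorted([(bx[1]-bx[0]),(bx[2]-bx[1])],key=np.linalg.norm)[1]
        print(f,'or',b[0],onz(c,*b[0],.04)[:2],e,np.degrees(np.arctan2(e[1],e[0]))%180)
    for b in blobs(im,(0,0,0),(180,255,50),roi,30): print(f,'bk',b[0],b[1],onz(c,*b[0],.02)[:2],b[2])
im,c=load('w1'); cv2.imwrite('pics/c3.png',cv2.resize(im[125:190,285:365],None,fx=8,fy=8,interpolation=2))
E
```

```text
w1 or [323.5566 152.3113] [ 0.5049 -0.3448] [0.0232 0.0005] 1.2094525813651231
w1 bk [319.1771 159.4504] 706 [ 0.4928 -0.3448] ((320.0000305175781, 158.00001525878906), (32.199378967285156, 31.304948806762695), 63.43495178222656)
top0 or [447.6875 234.75  ] [ 0.5029 -0.3463] [ 0.0181 -0.0008] 177.35300290701926
top0 bk [444.1461 240.8311] 219 [ 0.4891 -0.3432] ((444.5, 240.0), (16.0, 17.0), 90.0)
scene0 or [197.2045 303.6591] [ 0.5046 -0.3434] [ 0.025  -0.0001] 179.79170347456628
scene0 bk [195.0336 309.8993] 298 [ 0.4989 -0.3501] ((196.0, 308.5), (23.0, 20.0), 90.0)
```

View pics/c3.png

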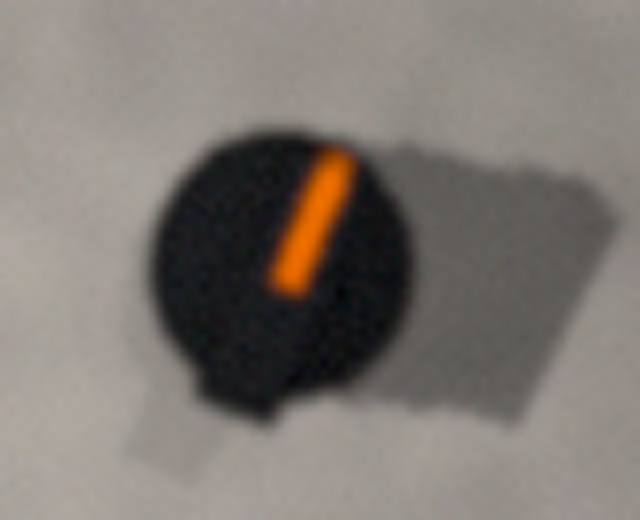

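Emit:
arm_command([
  {"delta_pos": [-5, 45, 0], "dr": [0, 0, 0]},
  {"delta_pos": [-5, 45, 0], "dr": [0, 0, 0]},
  {"delta_pos": [-5, 45, 0], "dr": [0, 0, 0]},
  {"delta_pos": [-5, 45, 0], "dr": [0, 0, 0]},
  {"delta_pos": [-5, 45, 0], "dr": [0, 0, 0]},
  {"delta_pos": [-5, 45, 0], "dr": [0, 0, 0]},
  {"delta_pos": [0, 45, 0], "dr": [0, 0, 0]},
  {"delta_pos": [0, 40, 0], "dr": [0, 0, 0]},
  {"delta_pos": [0, 0, 0], "dr": [0, 0, 0]},
  {"delta_pos": [0, 0, 0], "dr": [0, 0, 0]},
  {"delta_pos": [0, 0, 0], "dr": [0, 0, 0]},
])

```text
time_s: 2.2
position: [0.4377, 0.003, 0.2534]
tool_rot: [[0.412, -0.911, 0.0], [-0.911, -0.412, -0.0], [0.0, -0.0, -1.0]]
ft_force: [-0.7, -0.7, 0.6]
grip_width: 0.0855
```

```bash
python3 - <<'E'
from m import *
im,c=save('wrist','w2'); p=proj(c,np.array([.564,.070,.082])); print(p,env.observe()['position'])
x,y=p.astype(int); x0=max(x-40,0);y0=max(y-40,0)
cv2.imwrite('pics/c4.png',np.hstack([cv2.resize(im,(640,400)),]))
E
```

```text
[305.4977  45.8469] [0.4378 0.0029 0.2533]
```

View pics/w2.png

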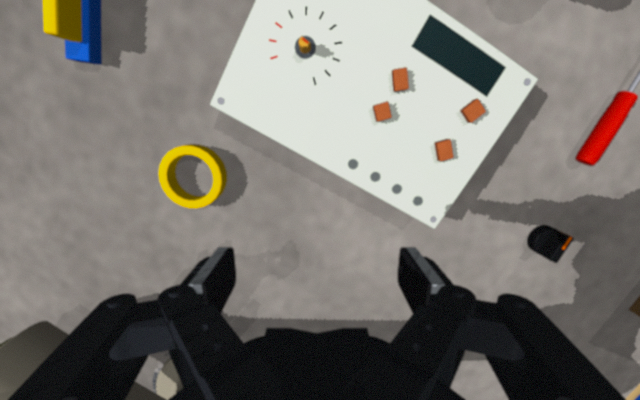

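The wrist view shows the shaft at (305,46), within a pixel or so of its predicted position. The scraper is cut off at the upper left. I'll move over the scraper next.

Emit:
arm_command([
  {"delta_pos": [0, 40, 0], "dr": [0, 0, -6.5]},
  {"delta_pos": [0, 40, 0], "dr": [0, 0, -6.5]},
  {"delta_pos": [0, 40, 0], "dr": [0, 0, 0]},
  {"delta_pos": [0, 40, 0], "dr": [0, 0, 0]},
  {"delta_pos": [0, 40, 0], "dr": [0, 0, 0]},
  {"delta_pos": [0, 40, 0], "dr": [0, 0, 0]},
  {"delta_pos": [0, 40, 0], "dr": [0, 0, 0]},
  {"delta_pos": [0, 0, 0], "dr": [0, 0, 0]},
  {"delta_pos": [0, 0, 0], "dr": [0, 0, 0]},
  {"delta_pos": [0, 0, 0], "dr": [0, 0, 0]},
])

```text
time_s: 3.25
position: [0.4382, 0.2829, 0.2532]
tool_rot: [[0.197, -0.98, -0.0], [-0.98, -0.197, -0.0], [0.0, 0.0, -1.0]]
ft_force: [-0.4, -0.4, -0.2]
grip_width: 0.0854
```

```bash
python3 - <<'E'
from m import *
im,c=save('wrist','w3'); o=env.observe(); print(proj(c,np.array([.503,.334,.058])),proj(c,np.array([.564,.070,.082])),o['position'],o['q'])
for nm,lo,hi,z in(('blue',(105,120,40),(125,255,255),.022),('yel',(20,120,80),(32,255,255),.058)):
    for b in blobs(im,lo,hi,(0,0,640,240),300):
        bx=[onz(c,*q,z)[:2] for q in cv2.boxPoints(b[2])]; e=sorted([(bx[1]-bx[0]),(bx[2]-bx[1])],key=np.linalg.norm)
        print(nm,b[0],b[1],onz(c,*b[0],z)[:2],[np.linalg.norm(k) for k in e],np.degrees(np.arctan2(*e[1][::-1]))%180,cv2.boxPoints(b[2]).round().tolist())
a=im; cv2.imwrite('pics/c5.png',a)
E
```

```text
[281.2856 120.975 ] [540.0207 115.3134] [0.4382 0.2829 0.2533] [19.8355 18.954  78.7748 -0.0139 82.2842 98.5126]
blue [283.8494 113.4792] 1129 [0.5117 0.3367] [np.float64(0.032013568799146144), np.float64(0.10844467650031468)] 15.544307608912646 [[262.0, 70.0], [289.0, 67.0], [298.0, 160.0], [270.0, 162.0]]
blue [58.5136 39.3452] 1289 [0.547  0.6161] [np.float64(0.04570564702346579), np.float64(0.08253934026061892)] 168.9637318732141 [[32.0, 69.0], [43.0, -1.0], [80.0, 5.0], [68.0, 75.0]]
yel [395.9415 224.7012] 974 [0.4106 0.1773] [np.float64(0.036836000113449015), np.float64(0.07514573614561099)] 101.2325245819001 [[366.0, 211.0], [428.0, 211.0], [428.0, 239.0], [366.0, 239.0]]
yel [276.7926 114.5961] 1114 [0.5087 0.3399] [np.float64(0.018927118207675432), np.float64(0.06762373726712365)] 16.009230955708688 [[265.0, 83.0], [282.0, 82.0], [289.0, 146.0], [271.0, 148.0]]
```

View pics/w3.png

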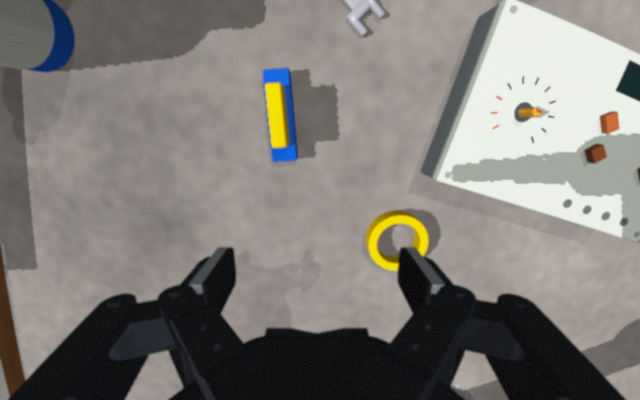

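The scraper shows at (280,115). From the wrist view its centre is (0.509, 0.340) and its yaw is 15.8°; the blue and yellow measurements agree. The shaft is at (527,113), with an orange-red face visible.

Emit:
arm_command([
  {"delta_pos": [35, 28, 0], "dr": [0, 0, 2.2]},
  {"delta_pos": [35.5, 29, 0], "dr": [0, 0, 2.2]},
  {"delta_pos": [0, 0, -40], "dr": [0, 0, 0]},
  {"delta_pos": [0, 0, -40], "dr": [0, 0, 0]},
  {"delta_pos": [0, 0, -40], "dr": [0, 0, 0]},
  {"delta_pos": [0, 0, -40], "dr": [0, 0, 0]},
  {"delta_pos": [0, 0, -25], "dr": [0, 0, 0]},
  {"delta_pos": [0, 0, -19], "dr": [0, 0, 0]},
  {"delta_pos": [0, 0, 0], "dr": [0, 0, 0]},
  {"delta_pos": [0, 0, 0], "dr": [0, 0, 0]},
  {"delta_pos": [0, 0, 0], "dr": [0, 0, 0]},
])

```text
time_s: 4.4
position: [0.509, 0.3411, 0.0508]
tool_rot: [[0.272, -0.962, 0.002], [-0.962, -0.272, 0.001], [-0.0, -0.002, -1.0]]
ft_force: [0.1, -0.3, -0.4]
grip_width: 0.0851
```

Emit:
arm_command([
  {"delta_pos": [0, 0, 0], "dr": [0, 0, 0]},
  {"delta_pos": [0, 0, 0], "dr": [0, 0, 0]},
  {"delta_pos": [0, 0, 0], "dr": [0, 0, 0]},
  {"delta_pos": [0, 0, 0], "dr": [0, 0, 0]},
  {"delta_pos": [0, 0, 0], "dr": [0, 0, 0]},
  {"delta_pos": [0, 0, 0], "dr": [0, 0, 0]},
  {"delta_pos": [0, 0, 0], "dr": [0, 0, 0]},
  {"delta_pos": [0, 0, 0], "dr": [0, 0, 0]},
  {"delta_pos": [0, 0, 0], "dr": [0, 0, 0]},
  {"delta_pos": [0, 0, 0], "dr": [0, 0, 0]},
], grip=0, squeeze=60)

```text
time_s: 5.4
position: [0.5082, 0.3414, 0.0494]
tool_rot: [[0.273, -0.962, 0.0], [-0.962, -0.273, 0.0], [-0.0, -0.0, -1.0]]
ft_force: [-0.7, 0.7, 1.9]
grip_width: 0.0174
```

Emit:
arm_command([
  {"delta_pos": [0, 0, 30], "dr": [0, 0, 0]},
  {"delta_pos": [0, 0, 45], "dr": [0, 0, 0]},
  {"delta_pos": [0, 0, 45], "dr": [0, 0, 0]},
  {"delta_pos": [7, -41, 0], "dr": [0, 0, -6.9]},
  {"delta_pos": [7, -42, 0], "dr": [0, 0, -6.9]},
  {"delta_pos": [7, -42, 0], "dr": [0, 0, -6.9]},
  {"delta_pos": [6, -42, 0], "dr": [0, 0, 0]},
  {"delta_pos": [6, -41, 0], "dr": [0, 0, 0]},
  {"delta_pos": [6, -41, 0], "dr": [0, 0, 0]},
  {"delta_pos": [6, -41, 0], "dr": [0, 0, 0]},
  {"delta_pos": [6, -41, 0], "dr": [0, 0, 0]},
  {"delta_pos": [0, 0, 0], "dr": [0, 0, 0]},
  {"delta_pos": [0, 0, 0], "dr": [0, 0, 0]},
  {"delta_pos": [0, 0, -25], "dr": [0, 0, 0]},
  {"delta_pos": [0, 0, -20], "dr": [0, 0, 0]},
  {"delta_pos": [0, 0, 0], "dr": [0, 0, 0]},
  {"delta_pos": [0, 0, 0], "dr": [0, 0, 0]},
  {"delta_pos": [0, 0, 0], "dr": [0, 0, 0]},
])

```text
time_s: 7.2
position: [0.5596, 0.0108, 0.1254]
tool_rot: [[-0.084, -0.996, 0.002], [-0.996, 0.084, -0.0], [0.0, -0.002, -1.0]]
ft_force: [-0.2, -0.8, -1.5]
grip_width: 0.0173
```

```bash
python3 - <<'E'
from m import *
im,c=save('wrist','w4'); _,_=save('top','t4'); o=env.observe(); print(o['position'],o['q'],proj(c,np.array([.564,.070,.082])))
im2,_=load('scene0'); im2,_=save('scene','s4')
cv2.imwrite('pics/c6.png',np.vstack([im[:250],cv2.resize(im2[140:290,210:410],(640,480))[100:440]]))
E
```

```text
[0.5596 0.0106 0.1253] [-11.0377  29.8025  83.8976   0.001   66.1938  83.787 ] [223.2464 240.3544]
```

View pics/c6.png

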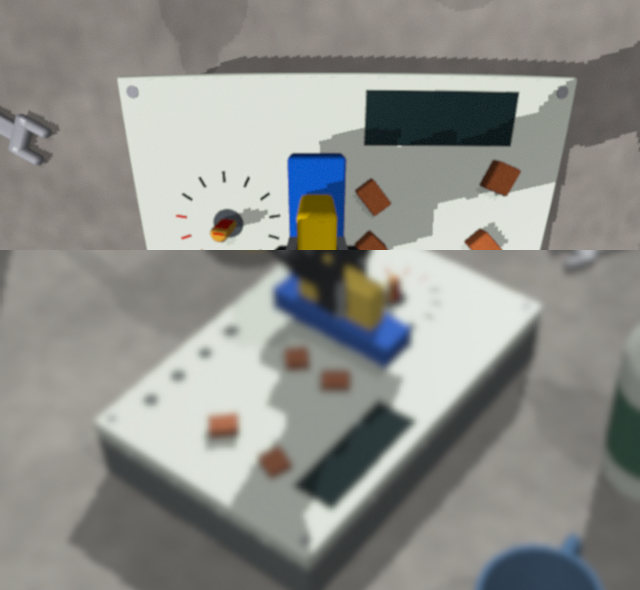

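The scraper is held square to the panel, clear of the chips and the shaft. The shaft's red side is visible in the wrist view at (224,227). Next I'll lower the scraper onto the face.

Emit:
arm_command([
  {"delta_pos": [0, 0, -8], "dr": [0, 0, 0]},
  {"delta_pos": [0, 0, -4], "dr": [0, 0, 0]},
  {"delta_pos": [0, 0, -2], "dr": [0, 0, 0]},
  {"delta_pos": [0, 0, -1], "dr": [0, 0, 0]},
  {"delta_pos": [0, 0, -1], "dr": [0, 0, 0]},
  {"delta_pos": [0, 0, 0], "dr": [0, 0, 0]},
  {"delta_pos": [0, 0, 0], "dr": [0, 0, 0]},
  {"delta_pos": [0, 0, 0], "dr": [0, 0, 0]},
])

```text
time_s: 8.15
position: [0.5589, 0.0104, 0.1094]
tool_rot: [[-0.084, -0.996, 0.0], [-0.996, 0.084, -0.0], [0.0, -0.0, -1.0]]
ft_force: [-4.8, 0.9, 8.8]
grip_width: 0.017
```

Emit:
arm_command([
  {"delta_pos": [-0.5, -6, 0.2], "dr": [0, 0, 0]},
  {"delta_pos": [-0.5, -6, 0], "dr": [0, 0, 0]},
  {"delta_pos": [-0.7, -8, 0], "dr": [0, 0, 0]},
  {"delta_pos": [-0.7, -8, 0], "dr": [0, 0, 0]},
  {"delta_pos": [-0.7, -8, 0], "dr": [0, 0, 0]},
  {"delta_pos": [-0.7, -8, 0], "dr": [0, 0, 0]},
  {"delta_pos": [-0.7, -8, 0], "dr": [0, 0, 0]},
  {"delta_pos": [-0.7, -8, 0], "dr": [0, 0, 0]},
  {"delta_pos": [-0.7, -8, 0], "dr": [0, 0, 0]},
  {"delta_pos": [-0.7, -8, 0], "dr": [0, 0, 0]},
  {"delta_pos": [-0.7, -8, 0], "dr": [0, 0, 0]},
  {"delta_pos": [-0.7, -8, 0], "dr": [0, 0, 0]},
  {"delta_pos": [-0.7, -8, 0], "dr": [0, 0, 0]},
  {"delta_pos": [-0.7, -8, 0], "dr": [0, 0, 0]},
])

```text
time_s: 9.55
position: [0.5503, -0.0977, 0.1094]
tool_rot: [[-0.085, -0.996, 0.002], [-0.996, 0.085, 0.0], [-0.001, -0.002, -1.0]]
ft_force: [1.6, 4.4, 6.8]
grip_width: 0.0171
```

Emit:
arm_command([
  {"delta_pos": [-0.7, -8, 0], "dr": [0, 0, 0]},
  {"delta_pos": [-0.7, -8, 0], "dr": [0, 0, 0]},
  {"delta_pos": [-0.7, -8, 0], "dr": [0, 0, 0]},
  {"delta_pos": [-0.7, -8, 0], "dr": [0, 0, 0]},
  {"delta_pos": [-0.7, -8, 0], "dr": [0, 0, 0]},
  {"delta_pos": [-0.7, -8, 0], "dr": [0, 0, 0]},
  {"delta_pos": [-0.7, -8, 0], "dr": [0, 0, 0]},
  {"delta_pos": [-0.7, -8, 0], "dr": [0, 0, 0]},
  {"delta_pos": [0, 0, 0], "dr": [0, 0, 0]},
  {"delta_pos": [0, 0, 0], "dr": [0, 0, 0]},
  {"delta_pos": [0, 0, 0], "dr": [0, 0, 0]},
])

```text
time_s: 10.65
position: [0.5446, -0.1627, 0.1094]
tool_rot: [[-0.085, -0.996, 0.002], [-0.996, 0.085, -0.002], [0.002, -0.002, -1.0]]
ft_force: [-2.2, -2.1, 5.1]
grip_width: 0.0169
```

```bash
python3 - <<'E'
from m import *
im,c=save('wrist','w5'); t,ct=save('top','t5'); s,_=save('scene','s5'); print(env.observe()['position'])
for b in blobs(t,(3,90,40),(18,255,255),(260,160,430,275),6): print('t',b[0],b[1],onz(ct,*b[0],.01)[:2])
_,c4=load('w4'); 
a=cv2.resize(load('w4')[0][190:250,190:260],(448,384),interpolation=2)
cv2.imwrite('pics/c7.png',np.vstack([im[:250],np.hstack([cv2.resize(s[160:310,190:350],(352,330)),cv2.resize(a,(288,330))])]))
E
```

```text
[ 0.5446 -0.1627  0.1094]
t [284.4348 206.0435] 23 [0.5764 0.0767]
```

View pics/c7.png

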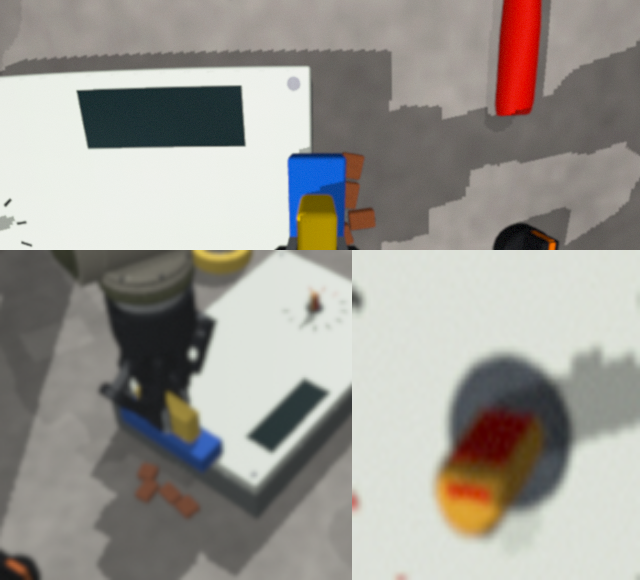

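All four chips lie on the worktop below the -y edge of the panel: two against its side and two just clear of it in the scene view. I'll now take the scraper back to where it stood.

Emit:
arm_command([
  {"delta_pos": [0, 0, 20], "dr": [0, 0, 0]},
  {"delta_pos": [0, 0, 30], "dr": [0, 0, 0]},
  {"delta_pos": [0, 0, 30], "dr": [0, 0, 0]},
  {"delta_pos": [-3, 42, 0], "dr": [0, 0, 0]},
  {"delta_pos": [-3, 42, 0], "dr": [0, 0, 0]},
  {"delta_pos": [-3, 42, 0], "dr": [0, 0, 0]},
  {"delta_pos": [-3, 42, 0], "dr": [0, 0, 0]},
  {"delta_pos": [-3, 42, 0], "dr": [0, 0, 0]},
  {"delta_pos": [-3, 42, 0], "dr": [0, 0, 0]},
  {"delta_pos": [-3, 42, 0], "dr": [0, 0, 0]},
  {"delta_pos": [-3, 42, 0], "dr": [0, 0, 0]},
  {"delta_pos": [-3, 42, 0], "dr": [0, 0, 0]},
  {"delta_pos": [-3, 42, 0], "dr": [0, 0, 6.9]},
  {"delta_pos": [-3, 42, 0], "dr": [0, 0, 6.9]},
  {"delta_pos": [-3, 42, 0], "dr": [0, 0, 6.9]},
  {"delta_pos": [0, 0, 0], "dr": [0, 0, 0]},
  {"delta_pos": [0, 0, 0], "dr": [0, 0, 0]},
  {"delta_pos": [0, 0, -40], "dr": [0, 0, 0]},
  {"delta_pos": [0, 0, -40], "dr": [0, 0, 0]},
  {"delta_pos": [0, 0, -30], "dr": [0, 0, 0]},
])

```text
time_s: 12.8
position: [0.508, 0.3405, 0.0764]
tool_rot: [[0.27, -0.963, -0.002], [-0.963, -0.27, -0.001], [0.001, 0.002, -1.0]]
ft_force: [0.2, 0.1, -2.3]
grip_width: 0.0173
```

Emit:
arm_command([
  {"delta_pos": [0, 0, -15], "dr": [0, 0, 0]},
  {"delta_pos": [0, 0, -7], "dr": [0, 0, 0]},
  {"delta_pos": [0, 0, -4], "dr": [0, 0, 0]},
  {"delta_pos": [0, 0, 0], "dr": [0, 0, 0]},
  {"delta_pos": [0, 0, 0], "dr": [0, 0, 0]},
  {"delta_pos": [0, 0, 0], "dr": [0, 0, 0]},
])

```text
time_s: 13.4
position: [0.5086, 0.3424, 0.0534]
tool_rot: [[0.273, -0.962, 0.002], [-0.962, -0.273, 0.001], [-0.0, -0.002, -1.0]]
ft_force: [0.3, -0.3, -1.1]
grip_width: 0.0172
```

Emit:
arm_command([
  {"delta_pos": [0, 0, -2], "dr": [0, 0, 0]},
  {"delta_pos": [0, 0, -1], "dr": [0, 0, 0]},
  {"delta_pos": [0, 0, -0.7], "dr": [0, 0, 0]},
  {"delta_pos": [0, 0, 0], "dr": [0, 0, 0]},
  {"delta_pos": [0, 0, 0], "dr": [0, 0, 0]},
  {"delta_pos": [0, 0, 0], "dr": [0, 0, 0]},
])

```text
time_s: 14.0
position: [0.5081, 0.3424, 0.0494]
tool_rot: [[0.273, -0.962, 0.0], [-0.962, -0.273, 0.0], [-0.0, -0.0, -1.0]]
ft_force: [-2.7, -1.8, 5.0]
grip_width: 0.0174
```

Emit:
arm_command([
  {"delta_pos": [0, 0, 0], "dr": [0, 0, 0]},
  {"delta_pos": [0, 0, 0], "dr": [0, 0, 0]},
  {"delta_pos": [0, 0, 0], "dr": [0, 0, 0]},
  {"delta_pos": [0, 0, 0], "dr": [0, 0, 0]},
  {"delta_pos": [0, 0, 0], "dr": [0, 0, 0]},
  {"delta_pos": [0, 0, 0], "dr": [0, 0, 0]},
  {"delta_pos": [0, 0, 0], "dr": [0, 0, 0]},
  {"delta_pos": [0, 0, 0], "dr": [0, 0, 0]},
  {"delta_pos": [0, 0, 30], "dr": [0, 0, 0]},
  {"delta_pos": [0, 0, 40], "dr": [0, 0, 0]},
  {"delta_pos": [0, 0, 40], "dr": [0, 0, 0]},
  {"delta_pos": [0, -30, 40], "dr": [0, 0, 0]},
  {"delta_pos": [0, -42, 10], "dr": [0, 0, -6.9]},
  {"delta_pos": [0, -42, 0], "dr": [0, 0, -6.9]},
  {"delta_pos": [0, -42, 0], "dr": [0, 0, 0]},
  {"delta_pos": [0, -42, 0], "dr": [0, 0, 0]},
  {"delta_pos": [-10, -42, 0], "dr": [0, 0, 0]},
  {"delta_pos": [0, 0, 0], "dr": [0, 0, 0]},
  {"delta_pos": [0, 0, 0], "dr": [0, 0, 0]},
  {"delta_pos": [0, 0, 0], "dr": [0, 0, 0]},
], grip=1)

```text
time_s: 16.0
position: [0.4983, 0.1031, 0.2089]
tool_rot: [[0.037, -0.999, 0.0], [-0.999, -0.037, 0.0], [-0.0, -0.0, -1.0]]
ft_force: [0.6, 0.1, 0.2]
grip_width: 0.0853
```

```bash
python3 - <<'E'
from m import *
im,c=save('wrist','w6'); t,ct=save('top','t6'); o=env.observe();print(o['position'],o['q'],o['time_s'],o['ft_force'])
for b in blobs(t,(3,90,40),(18,255,255),(260,160,430,275),6): print('t',b[0],b[1],onz(ct,*b[0],.01)[:2])
p=proj(c,np.array([.565,.070,.071])); print(p)
x,y=p.astype(int)
for b in blobs(t,(18,100,80),(32,255,255),(165,200,200,260)): print('yel',b[0],b[1],onz(ct,*b[0],.058))
y0=max(0,y-40);x0=max(0,x-40)
cv2.imwrite('pics/c8.png',np.hstack([cv2.resize(im[y0:y0+80,x0:x0+80],(560,560),interpolation=2)]))
print(x0,y0)
E
```

```text
[0.4982 0.1034 0.2088] [-1.6279 19.9405 85.1419  0.0078 74.9165 86.2208] 16.1 [ 0.6716 -0.1572 -0.1821]
t [386.77 226.88] 100 [ 0.5252 -0.1942]
t [386.34 211.84] 100 [ 0.5654 -0.1938]
[354.8324 130.0935]
yel [177.4251 228.942 ] 207 [0.5047 0.3385 0.058 ]
314 90
```

View pics/c8.png

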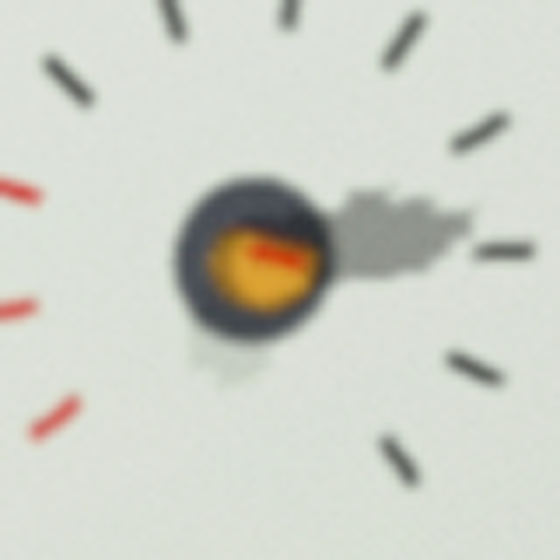

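The red stripe at the flat's edge runs from (250,250) to (305,262) in the crop, so the flat faces roughly +x, turned slightly toward -y. I'll take one closer look to get the angle. The top view also shows the scraper back at its original spot.

Emit:
arm_command([
  {"delta_pos": [0, -33, 0], "dr": [0, 0, 0]},
  {"delta_pos": [0, 0, -40], "dr": [0, 0, 0]},
  {"delta_pos": [0, 0, -30], "dr": [0, 0, 0]},
  {"delta_pos": [0, 0, 0], "dr": [0, 0, 0]},
  {"delta_pos": [0, 0, 0], "dr": [0, 0, 0]},
  {"delta_pos": [0, 0, 0], "dr": [0, 0, 0]},
])

```text
time_s: 16.7
position: [0.4991, 0.0698, 0.1404]
tool_rot: [[0.037, -0.999, 0.003], [-0.999, -0.037, -0.0], [0.0, -0.003, -1.0]]
ft_force: [-0.4, 0.7, 0.5]
grip_width: 0.0853
```

```bash
cat > sh.py <<'E'
from m import *
for f in('w4','w6','w7'):
    if f=='w7': save('wrist','w7')
    im,c=load(f); p=proj(c,np.array([.565,.0705,.082])); x,y=p.astype(int); r=28
    roi=(x-r,max(0,y-r),x+r,y+r)
    b=max(blobs(im,(0,120,60),(30,255,255),roi,4),key=lambda b:b[1]); print(f,p,'all',b[0],b[1],onz(c,*b[0],.08)[:2],b[2])
    h=cv2.cvtColor(im,cv2.COLOR_BGR2HSV)
    for nm,mk in(('red',cv2.inRange(h,(0,150,60),(9,255,255))|cv2.inRange(h,(172,150,60),(180,255,255))),('gold',cv2.inRange(h,(13,100,100),(30,255,255)))):
        k=np.zeros_like(mk); k[roi[1]:roi[3],roi[0]:roi[2]]=mk[roi[1]:roi[3],roi[0]:roi[2]]
        pts=cv2.findNonZero(k)
        if pts is None: continue
        W=np.array([onz(c,*q,.082)[:2] for q in pts[:,0].astype(float)]); ev,e=np.linalg.eigh(np.cov(W.T))
        d=e[:,1]; print(f,nm,len(W),W.mean(0),'sd',np.sqrt(ev)*1e3,'long dir',np.degrees(np.arctan2(d[1],d[0]))%180)
E
python3 sh.py; python3 - <<'E'
from m import *
im,c=load('w7'); x,y=proj(c,np.array([.565,.0705,.075])).astype(int)
cv2.imwrite('pics/c9.png',cv2.resize(im[max(0,y-35):y+35,x-35:x+35],(560,560),interpolation=2)); print(x,y)
E
```

```text
w4 [222.2044 238.9779] all [222.6332 229.5924] 368 [0.5706 0.0699] ((223.00001525878906, 229.00001525878906), (15.55634880065918, 26.870054244995117), 45.0)
w4 red 133 [0.5739 0.0689] sd [1.7769 6.5564] long dir 130.83147058276424
w4 gold 149 [0.568  0.0723] sd [2.366  2.9044] long dir 78.20863259727626
w6 [355.9772 130.3782] all [351.2028 128.014 ] 143 [0.5668 0.0745] ((351.1470642089844, 128.41177368164062), (15.037208557128906, 10.914102554321289), 14.03624439239502)
w6 red 5 [0.5687 0.0733] sd [0.2582 1.4006] long dir 80.91094048329478
w6 gold 126 [0.5663 0.0753] sd [2.3691 3.6815] long dir 74.5520019569435
w7 [317.9773 132.4876] all [313.0043 129.3853] 231 [0.5667 0.0737] ((313.5, 129.5), (15.0, 17.0), 90.0)
w7 red 18 [0.5686 0.0728] sd [0.7848 1.748 ] long dir 85.28877299419972
w7 gold 188 [0.5663 0.0742] sd [2.2896 3.0871] long dir 75.6164481711235
317 132
```

View pics/c9.png

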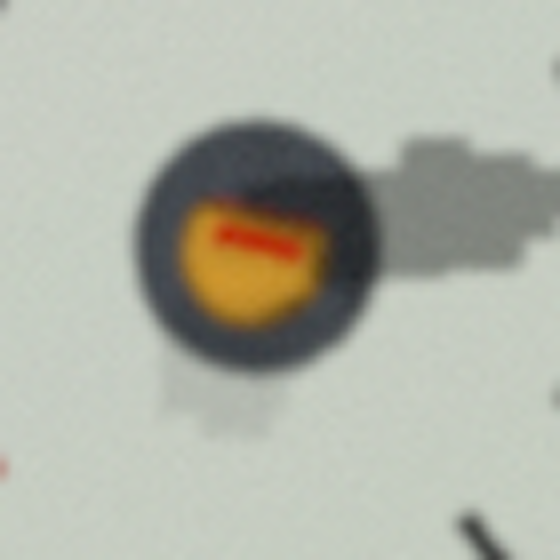

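```bash
python3 - <<'E'
from m import *
im,c=load('w7')
A=lambda u,v,z: onz(c,u/8+282,v/8+97,z)[:2]
for a,b in(((215,232),(300,250)),((200,200),(325,222))):
    d=A(*b,.082)-A(*a,.082); print(np.degrees(np.arctan2(d[1],d[0]))+90)
print('top',A(253,253,.081),'collar',A(257,245,.061), 'R',np.linalg.norm(A(328,253,.082)-A(178,253,.082)))
h=cv2.cvtColor(im,cv2.COLOR_BGR2HSV); print(h[110:116,310:316].reshape(-1,3)[::8])
m=cv2.inRange(h,(0,0,0),(180,255,105)) | cv2.inRange(h,(0,110,60),(32,255,255)); k=np.zeros_like(m); k[105:150,290:330]=m[105:150,290:330]
cs,_=cv2.findContours(k,0,1); (u,v),r=cv2.minEnclosingCircle(max(cs,key=cv2.contourArea)); print('collar fit',u,v,r,onz(c,u,v,.061))
# scale marks / panel corners via w7? knob check and shaft in top views
t,ct=load('t6')
for b in blobs(t,(3,90,60),(25,255,255),(275,195,295,215),6): print('top cam shaft',onz(ct,*b[0],.08))
for b in blobs(load('scene0')[0],(3,90,60),(25,255,255),(322,172,345,195),6): print('scene shaft',b[0],onz(load('scene0')[1],*b[0],.075))
E
```

```text
-9.55202996212013
-7.596239433359955
top [0.5672 0.0733] collar [0.5676 0.0731] R 0.011705082152487955
[[ 50  15 206]
 [ 60  11 182]
 [ 78  11 118]
 [104  35  81]
 [108  32  80]]
collar fit 314.1666564941406 127.5 15.284451484680176 [0.5677 0.0731 0.061 ]
scene shaft [332.5 183. ] [0.5689 0.071  0.075 ]
```

The D shape is clear. The flat faces about -9°, and the shaft centre is about (0.5675, 0.0732). I'll check the camera's sideways bias against the scraper as it was held in w4.

```bash
python3 - <<'E'
from m import *
im,c=load('w4'); T=np.array([.5596,.0106,.1253]); a=np.array([.996,-.084,0]); y=np.array([.084,.996,0])
h=cv2.cvtColor(im,cv2.COLOR_BGR2HSV); m=cv2.inRange(h,(105,120,40),(125,255,255))
for r in (158,165,175,185):
    k=np.where(m[r,250:380])[0]+250; 
    l,rr=onz(c,k[0]-.5,r,.098),onz(c,k[-1]+.5,r,.098); mid=(l+rr)/2-T
    print(r,k[0],k[-1],'width',np.linalg.norm(l-rr)*1e3,'lateral',mid@y*1e3,'along',mid@a*1e3)
E
```

```text
158 289 344 width 29.663138261809074 lateral -0.270935978609008 along 53.72471888127571
165 288 344 width 30.393913536233946 lateral -0.004884721060533469 along 50.00732733499925
175 288 344 width 30.688355685696536 lateral -0.003167259348995071 along 44.61103451477356
185 289 344 width 30.448052305927213 lateral -0.27328739081077924 along 39.11002897559117
```

Emit:
arm_command([
  {"delta_pos": [0, -10, 40], "dr": [0, 0, -2]},
  {"delta_pos": [0, -40, 40], "dr": [0, 0, 0]},
  {"delta_pos": [0, -42, 0], "dr": [0, 0, 0]},
  {"delta_pos": [-10, -42, 0], "dr": [0, 0, 0]},
  {"delta_pos": [-10, -42, 0], "dr": [0, 0, 0]},
  {"delta_pos": [-10, -42, 0], "dr": [0, 0, 0]},
  {"delta_pos": [-10, -42, 0], "dr": [0, 0, 0]},
  {"delta_pos": [-10, -42, 0], "dr": [0, 0, 0]},
  {"delta_pos": [-10, -42, 0], "dr": [0, 0, 0]},
  {"delta_pos": [-10, -42, 0], "dr": [0, 0, 0]},
  {"delta_pos": [-5, -32, -42], "dr": [0, 0, 0]},
  {"delta_pos": [0, 0, -40], "dr": [0, 0, 0]},
  {"delta_pos": [0, 0, -40], "dr": [0, 0, 0]},
  {"delta_pos": [0, 0, 0], "dr": [0, 0, 0]},
  {"delta_pos": [0, 0, 0], "dr": [0, 0, 0]},
  {"delta_pos": [0, 0, 0], "dr": [0, 0, 0]},
])

```text
time_s: 18.35
position: [0.4245, -0.343, 0.0972]
tool_rot: [[0.001, -1.0, 0.003], [-1.0, -0.001, -0.004], [0.004, -0.003, -1.0]]
ft_force: [0.1, -0.2, 0.8]
grip_width: 0.0851
```

```bash
python3 - <<'E'
from m import *
im,c=save('wrist','w8'); o=env.observe();print(o['position'],o['q'],o['tool_rot'][:,0]); p=proj(c,np.array([.4935,-.345,.04])); print(p)
for b in blobs(im,(3,120,80),(20,255,255),(250,60,400,220),20):
    bx=[onz(c,*q,.04)[:2] for q in cv2.boxPoints(b[2])]; e=sorted([(bx[1]-bx[0]),(bx[2]-bx[1])],key=np.linalg.norm)
    print('or',b[0],b[1],onz(c,*b[0],.04)[:2],[np.linalg.norm(i) for i in e],np.degrees(np.arctan2(e[1][1],e[1][0])), 'box',[q.tolist() for q in bx])
for b in blobs(im,(0,0,0),(180,255,50),(250,60,400,220),200): print('bk',b[0],b[1],onz(c,*b[0],.025)[:2],b[2])
x,y=p.astype(int); cv2.imwrite('pics/c10.png',cv2.resize(im[y-50:y+50,x-50:x+50],(500,500),interpolation=2)); print(x,y)
E
```

```text
[ 0.4244 -0.3428  0.0971] [-51.3713  30.6795  88.1533   0.0005  60.9064  38.5432] [ 0.0015 -1.      0.0036]
[318.5033 127.472 ]
or [317.9392 109.2979] 329 [ 0.5043 -0.3446] [np.float64(0.005600216918462609), np.float64(0.02055261777173697)] -177.23106971725403 box [[0.5141990499155322, -0.3413897731704232], [0.514420759978288, -0.3469855996671891], [0.4938921377948015, -0.34797845842793335], [0.49366098730140756, -0.3422143848159131]]
bk [318.4698 128.3166] 2565 [ 0.4928 -0.3452] ((319.00006103515625, 126.00001525878906), (59.39696502685547, 59.396968841552734), 45.0)
318 127
```

View pics/c10.png

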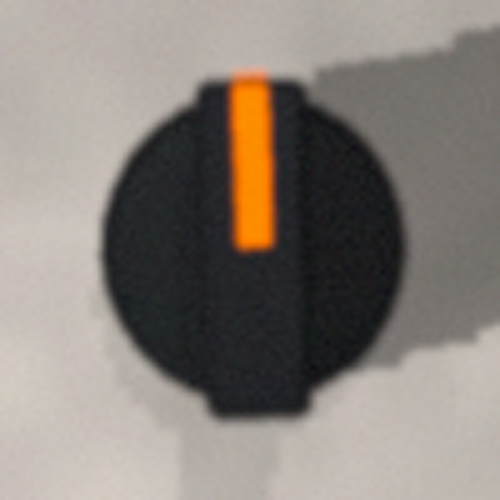

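Held-scraper check: the sideways bias is under 0.3 mm. The knob centre is at (0.4937, -0.3447), with the pointer at a yaw of about +2.5°. In the crop, the pointer runs from (255,250) up to (250,75).

Emit:
arm_command([
  {"delta_pos": [35, -1, 0], "dr": [0, 0, 2.5]},
  {"delta_pos": [34.2, -0.9, 0], "dr": [0, 0, 0]},
  {"delta_pos": [0, 0, 0], "dr": [0, 0, 0]},
  {"delta_pos": [0, 0, -25], "dr": [0, 0, 0]},
  {"delta_pos": [0, 0, -20], "dr": [0, 0, 0]},
  {"delta_pos": [0, 0, -10.6], "dr": [0, 0, 0]},
  {"delta_pos": [0, 0, 0], "dr": [0, 0, 0]},
  {"delta_pos": [0, 0, 0], "dr": [0, 0, 0]},
  {"delta_pos": [0, 0, 0], "dr": [0, 0, 0]},
])

```text
time_s: 19.3
position: [0.493, -0.3445, 0.0403]
tool_rot: [[0.044, -0.999, 0.002], [-0.999, -0.044, -0.002], [0.002, -0.001, -1.0]]
ft_force: [0.1, 0.9, -1.0]
grip_width: 0.0853
```

Emit:
arm_command([
  {"delta_pos": [0, 0, 0], "dr": [0, 0, 0]},
  {"delta_pos": [0, 0, 0], "dr": [0, 0, 0]},
  {"delta_pos": [0, 0, 0], "dr": [0, 0, 0]},
  {"delta_pos": [0, 0, 0], "dr": [0, 0, 0]},
  {"delta_pos": [0, 0, 0], "dr": [0, 0, 0]},
  {"delta_pos": [0, 0, 0], "dr": [0, 0, 0]},
  {"delta_pos": [0, 0, 0], "dr": [0, 0, 0]},
  {"delta_pos": [0, 0, 0], "dr": [0, 0, 0]},
  {"delta_pos": [0, 0, 0], "dr": [0, 0, 0]},
  {"delta_pos": [0, 0, 0], "dr": [0, 0, 0]},
  {"delta_pos": [0, 0, 0], "dr": [0, 0, 0]},
], grip=0, squeeze=50)

```text
time_s: 20.4
position: [0.4929, -0.3443, 0.0395]
tool_rot: [[0.045, -0.999, 0.001], [-0.999, -0.045, -0.001], [0.001, -0.001, -1.0]]
ft_force: [0.1, -0.1, 5.4]
grip_width: 0.0131
```

Emit:
arm_command([
  {"delta_pos": [0, 0, 30], "dr": [0, 0, 0]},
  {"delta_pos": [0, 0, 45], "dr": [0, 0, 0]},
  {"delta_pos": [0, 0, 45], "dr": [0, 0, 0]},
  {"delta_pos": [7.3, 41.7, 0], "dr": [0, 0, 0]},
  {"delta_pos": [7.3, 41.7, 0], "dr": [0, 0, 0]},
  {"delta_pos": [7.3, 41.7, 0], "dr": [0, 0, 0]},
  {"delta_pos": [7.3, 41.7, 0], "dr": [0, 0, 0]},
  {"delta_pos": [7.3, 41.7, 0], "dr": [0, 0, 0]},
  {"delta_pos": [7.3, 41.7, 0], "dr": [0, 0, 0]},
  {"delta_pos": [7.3, 41.7, 0], "dr": [0, 0, 0]},
  {"delta_pos": [7.3, 41.7, 0], "dr": [0, 0, -3.9]},
  {"delta_pos": [7.3, 41.7, 0], "dr": [0, 0, -3.8]},
  {"delta_pos": [7.3, 41.7, 0], "dr": [0, 0, -3.8]},
  {"delta_pos": [0, 0, 0], "dr": [0, 0, 0]},
  {"delta_pos": [0, 0, 0], "dr": [0, 0, 0]},
  {"delta_pos": [0, 0, 0], "dr": [0, 0, 0]},
])

```text
time_s: 22.0
position: [0.5655, 0.0721, 0.1587]
tool_rot: [[-0.156, -0.988, -0.001], [-0.988, 0.156, -0.0], [0.0, 0.001, -1.0]]
ft_force: [-0.8, -0.4, -0.3]
grip_width: 0.0129
```

```bash
python3 - <<'E'
from m import *
im,c=save('wrist','w9'); s,_=save('scene','s9'); o=env.observe();print(o['position'],o['q'],o['tool_rot'][:,0],o['ft_force'])
cv2.imwrite('pics/c11.png',np.vstack([im[120:400,160:480],cv2.resize(s[140:240,270:390],(320,267))]))
E
```

```text
[0.5656 0.0718 0.1589] [-4.657  28.5733 79.6238 -0.0069 71.82   94.3683] [-0.1568 -0.9876  0.0001] [ 0.2357 -0.6761 -0.4695]
```

No more pictures can be viewed, so I'll check the knob in the hand with numbers.

```bash
python3 - <<'E'
from m import *
im,c=load('w9'); T=np.array([.5656,.0719,.1589]); a=np.array([.9877,-.1565,0]); y=np.array([.1565,.9877,0])
for b in blobs(im,(3,120,60),(22,255,255),(200,100,440,330),6):
    print(b[0],b[1],b[2]); w=onz(c,*b[0],T[2]+.0005)-T; print('along',w@a*1e3,'lat',w@y*1e3)
    for q in cv2.boxPoints(b[2]): w=onz(c,*q,T[2]+.0005)-T; print('   corner',q,'along',w@a*1e3,'lat',w@y*1e3)
E
```

```text
[316.5    246.5458] 524 ((316.4999694824219, 245.5), (54.99999237060547, 8.999998092651367), 90.0)
along 15.681280753653704 lat -0.13740183015412655
   corner [312. 218.] along 29.85182492061145 lat 1.9128926545680163
   corner [321. 218.] along 29.850660591969994 lat -2.17557631453263
   corner [321. 273.] along 1.673509366918231 lat -2.3207406607209
   corner [312. 273.] along 1.6765000603204274 lat 2.033651620965934
```

Emit:
arm_command([
  {"delta_pos": [0.8, 1.5, -10], "dr": [0, 0, 0]},
  {"delta_pos": [0, 0, -10], "dr": [0, 0, 0]},
  {"delta_pos": [0, 0, -8], "dr": [0, 0, 0]},
  {"delta_pos": [0, 0, 0], "dr": [0, 0, 0]},
  {"delta_pos": [0, 0, 0], "dr": [0, 0, 0]},
  {"delta_pos": [0, 0, 0], "dr": [0, 0, 0]},
  {"delta_pos": [0, 0, 0], "dr": [0, 0, 0]},
])

```text
time_s: 22.8
position: [0.5666, 0.0744, 0.1313]
tool_rot: [[-0.155, -0.988, 0.001], [-0.988, 0.155, -0.0], [-0.0, -0.001, -1.0]]
ft_force: [-0.6, -0.5, -0.8]
grip_width: 0.0129
```

Emit:
arm_command([
  {"delta_pos": [-0.5, -0.8, -3], "dr": [0, 0, 0]},
  {"delta_pos": [0, 0, -3], "dr": [0, 0, 0]},
  {"delta_pos": [0, 0, -3], "dr": [0, 0, 0]},
  {"delta_pos": [0, 0, -1.5], "dr": [0, 0, 0]},
  {"delta_pos": [0, 0, -1.5], "dr": [0, 0, 0]},
  {"delta_pos": [0, 0, 0], "dr": [0, 0, 0]},
  {"delta_pos": [0, 0, 0], "dr": [0, 0, 0]},
  {"delta_pos": [0, 0, 0], "dr": [0, 0, 0]},
])

```text
time_s: 23.6
position: [0.566, 0.0737, 0.1191]
tool_rot: [[-0.155, -0.988, 0.0], [-0.988, 0.155, -0.0], [-0.0, -0.0, -1.0]]
ft_force: [0.4, -0.7, 0.4]
grip_width: 0.0129
```

Emit:
arm_command([
  {"delta_pos": [0, 0, -1], "dr": [0, 0, 0]},
  {"delta_pos": [0, 0, -1], "dr": [0, 0, 0]},
  {"delta_pos": [0, 0, -1], "dr": [0, 0, 0]},
  {"delta_pos": [0, 0, 0], "dr": [0, 0, 0]},
  {"delta_pos": [0, 0, 0], "dr": [0, 0, 0]},
  {"delta_pos": [0, 0, 0], "dr": [0, 0, 0]},
])

```text
time_s: 24.2
position: [0.566, 0.0736, 0.116]
tool_rot: [[-0.156, -0.988, 0.0], [-0.988, 0.156, -0.0], [0.0, -0.0, -1.0]]
ft_force: [-0.2, 0.4, -0.1]
grip_width: 0.0127
```

Emit:
arm_command([
  {"delta_pos": [0, 0, -2], "dr": [0, 0, 0]},
  {"delta_pos": [0, 0, -2], "dr": [0, 0, 0]},
  {"delta_pos": [0, 0, -2], "dr": [0, 0, 0]},
  {"delta_pos": [0, 0, -1], "dr": [0, 0, 0]},
  {"delta_pos": [0, 0, 0], "dr": [0, 0, 0]},
  {"delta_pos": [0, 0, 0], "dr": [0, 0, 0]},
  {"delta_pos": [0, 0, 0], "dr": [0, 0, 0]},
])

```text
time_s: 24.9
position: [0.566, 0.0736, 0.109]
tool_rot: [[-0.156, -0.988, 0.0], [-0.988, 0.156, -0.0], [0.0, -0.0, -1.0]]
ft_force: [0.7, 0.6, -1.1]
grip_width: 0.013
```

Nothing has resisted it so far. Next I'll seat the knob (TCP about 0.1075) and hold there briefly.

Emit:
arm_command([
  {"delta_pos": [0, 0, -1], "dr": [0, 0, 0]},
  {"delta_pos": [0, 0, -1], "dr": [0, 0, 0]},
  {"delta_pos": [0, 0, -0.5], "dr": [0, 0, 0]},
  {"delta_pos": [0, 0, 0], "dr": [0, 0, 0]},
  {"delta_pos": [0, 0, 0], "dr": [0, 0, 0]},
  {"delta_pos": [0, 0, 0], "dr": [0, 0, 0]},
  {"delta_pos": [0, 0, 0], "dr": [0, 0, 0]},
])

```text
time_s: 25.6
position: [0.5661, 0.0736, 0.1066]
tool_rot: [[-0.156, -0.988, 0.0], [-0.988, 0.156, -0.0], [-0.0, -0.0, -1.0]]
ft_force: [0.2, 0.1, 4.1]
grip_width: 0.0128
```

Emit:
arm_command([
  {"delta_pos": [0, 0, -1], "dr": [0, 0, 0]},
  {"delta_pos": [0, 0, -1], "dr": [0, 0, 0]},
  {"delta_pos": [0, 0, -1], "dr": [0, 0, 0]},
  {"delta_pos": [0, 0, 0], "dr": [0, 0, 0]},
  {"delta_pos": [0, 0, 0], "dr": [0, 0, 0]},
  {"delta_pos": [0, 0, 0], "dr": [0, 0, 0]},
])

```text
time_s: 26.2
position: [0.5661, 0.0737, 0.1036]
tool_rot: [[-0.155, -0.988, 0.0], [-0.988, 0.155, 0.0], [-0.0, -0.0, -1.0]]
ft_force: [0.1, -0.5, 5.6]
grip_width: 0.0132
```

The force follows the spring: 4.1 N where it first moves, 5.6 N about 3 mm in. I'll press on to the stop.

Emit:
arm_command([
  {"delta_pos": [0, 0, -1], "dr": [0, 0, 0]},
  {"delta_pos": [0, 0, -1], "dr": [0, 0, 0]},
  {"delta_pos": [0, 0, -0.6], "dr": [0, 0, 0]},
  {"delta_pos": [0, 0, 0], "dr": [0, 0, 0]},
  {"delta_pos": [0, 0, 0], "dr": [0, 0, 0]},
  {"delta_pos": [0, 0, 0], "dr": [0, 0, 0]},
  {"delta_pos": [0, 0, 0], "dr": [0, 0, 0]},
])

```text
time_s: 26.9
position: [0.5661, 0.0737, 0.1013]
tool_rot: [[-0.155, -0.988, 0.001], [-0.988, 0.155, -0.0], [-0.0, -0.001, -1.0]]
ft_force: [-1.2, -0.8, 8.1]
grip_width: 0.0126
```

Emit:
arm_command([
  {"delta_pos": [0, 0, -0.5], "dr": [0, 0, 0]},
  {"delta_pos": [0, 0, 0], "dr": [0, 0, 0]},
  {"delta_pos": [0, 0, 0], "dr": [0, 0, 0]},
  {"delta_pos": [0, 0, 0], "dr": [0, 0, 0]},
])

```text
time_s: 27.3
position: [0.5661, 0.0736, 0.1012]
tool_rot: [[-0.155, -0.988, 0.001], [-0.988, 0.155, -0.0], [-0.0, -0.001, -1.0]]
ft_force: [-2.0, 0.1, 12.5]
grip_width: 0.0131
```

The last 0.5 mm command raised the force to 12.5 N with almost no motion, so the spindle is at its stop. I'll check the scraper, chips and bystanders with numbers before handing in.

```bash
python3 - <<'E'
from m import *
t,c=save('top','tf'); t0,_=load('top0'); s,cs=save('scene','sf'); w,cw=save('wrist','wf')
for nm,lo,hi,roi in(('yel',(18,100,80),(32,255,255),(165,200,200,260)),('tape',(20,100,80),(32,255,255),(230,260,275,310)),('red',(0,150,80),(6,255,255),(420,150,445,205)),('mug',(100,90,40),(118,255,255),(335,95,390,150)),('cap',(105,150,60),(125,255,255),(275,85,305,110))):
    print(nm,[max(blobs(i,lo,hi,roi,6),key=lambda b:b[1])[:2] for i in(t0,t)])
print('wrench diff',np.abs(t[140:195,160:230].astype(int)-t0[140:195,160:230]).mean())
for b in blobs(s,(3,90,40),(18,255,255),(180,170,400,310),6): print('scene chip',b[0],b[1],'z=.01',onz(cs,*b[0],.01)[:2],'z=.065',onz(cs,*b[0],.065)[:2])
for b in blobs(w,(3,120,60),(22,255,255),(200,100,440,330),6): print('pointer',b[0],b[1],b[2])
o=env.observe(); print(o['position'],o['ft_force'],o['grip_width'],o['time_s'])
E
```

```text
yel [(array([177.2906, 228.9803]), 203), (array([177.5399, 228.9577]), 213)]Traceback (most recent call last):
  File "<stdin>", line 4, in <module>
ValueError: max() iterable argument is empty
```

```bash
python3 - <<'E'
from m import *
t,c=load('tf'); t0,_=load('top0'); s,cs=load('sf'); w,cw=load('wf')
for nm,lo,hi,roi in(('tape',(20,100,80),(32,255,255),(230,260,275,310)),('red',(0,150,80),(6,255,255),(420,150,445,205)),('mug',(100,90,40),(118,255,255),(335,95,390,150)),('cap',(105,150,60),(125,255,255),(275,85,305,110))):
    print(nm,[sorted(blobs(i,lo,hi,roi,6),key=lambda b:-b[1])[:1] for i in(t0,t)])
print('wrench diff',np.abs(t[140:195,160:230].astype(int)-t0[140:195,160:230]).mean())
for b in blobs(s,(3,90,40),(18,255,255),(180,170,400,310),6): print('scene chip',b[0],b[1],'z=.01',onz(cs,*b[0],.01)[:2],'z=.065',onz(cs,*b[0],.065)[:2])
for b in blobs(w,(3,120,60),(22,255,255),(200,100,440,330),6): print('pointer',b[0],b[1],b[2])
ct=load('t6')[0]
for b in blobs(load('w6')[0],(18,100,80),(32,255,255),(300,180,640,240),100): print('x',b[0])
o=env.observe(); print(o['position'],o['ft_force'],o['grip_width'],o['time_s'])
E
```

```text
tape [[(array([251.73  , 284.4424]), 911, ((251.5, 284.5), (33.0, 33.0), 90.0))], []]
red [[(array([433.0993, 178.8493]), 272, ((432.9488830566406, 178.47756958007812), (35.10614776611328, 8.838958740234375), 87.1375961303711))], [(array([434.6883, 177.7143]), 154, ((434.193115234375, 177.93067932128906), (34.52779006958008, 7.1642680168151855), 84.2894058227539))]]
mug [[(array([363.713 , 124.0969]), 1094, ((363.260009765625, 122.31999206542969), (37.20000076293945, 38.60000228881836), 36.86989974975586))], [(array([363.6384, 124.0804]), 1095, ((363.0265808105469, 122.25406646728516), (37.72469711303711, 38.733890533447266), 35.21759033203125))]]
cap [[(array([285.5168,  98.0805]), 149, ((285.5, 98.00001525878906), (12.969193458557129, 12.521980285644531), 63.43495178222656))], [(array([285.5894,  98.1523]), 151, ((285.5, 98.5), (13.0, 13.0), 90.0))]]
wrench diff 7.6264069264069265
scene chip [263.9917 269.2851] 242 z=.01 [ 0.5507 -0.1939] z=.065 [ 0.5795 -0.2203]
scene chip [337.2  178.08] 25 z=.01 [0.5339 0.1563] z=.065 [0.564  0.1029]
pointer [316.4961 246.3456] 518 ((316.4999694824219, 245.5), (54.99999237060547, 8.999998092651367), 90.0)
[0.5661 0.0736 0.1012] [-1.8078  1.0888 11.6116] 0.01307121293028019 27.45
```

The chips form one cluster on the worktop. The tape isn't visible to the top camera now, probably because the arm hides it, so I'll check it in the scene view and then hand in.

```bash
python3 - <<'E'
from m import *
for f in('scene0','s5','s9','sf'):
    print(f,[b[:2] for b in blobs(load(f)[0],(20,100,60),(32,255,255),(265,135,320,180),20)])
print([b[:2] for b in blobs(load('t6')[0],(20,100,60),(32,255,255),(225,255,280,315),20)])
env.close_job()
E
```

```text
scene0 [(array([290.1387, 158.2306]), 555)]
s5 [(array([291.9628, 160.7106]), 349)]
s9 [(array([290.0944, 158.2795]), 551)]
sf [(array([290.0996, 158.2337]), 552)]
[]
the job is handed in; nothing more can be done
```

I did the whole job in about 27.5 s of robot time and handed it in with the hand still gripping the knob and pressing it in. No verdict is reported.

1. **Chips:** I swept all four off the -y edge of the panel in one pass with the scraper. The wrist and scene pictures then showed them all on the worktop.
2. **Scraper:** It is standing back where it was; in the top view it sits within 0.3 px of its first position.
3. **Knob:** I turned it to about -9°, the measured direction of the red flat, and it slid onto the shaft without resistance.
4. **Spring:** The force rose from 4.1 N at first contact to 8.1 N. The last 0.5 mm command then gave 12.5 N with almost no motion, so I take the spindle to be at its stop, about 6 mm in.

**Last checks:**
- **Unmoved:** The tape (scene view), mug and detergent each stayed within 0.1 px of their starting positions.
- **Screwdriver:** It read about 2 px different in the top view, with only about half its red area detected. I put that down to the arm's shadow but did not confirm it.
- **Wrench:** I compared it only by overall picture difference, which is not a position check.
- **Chips at the end:** The final count showed one merged blob on the worktop, so they were not counted one by one again.
- **Knob seating:** I judged this from force and height only, because the 12-picture viewing limit was used up by then.
- **Tape:** The top camera could not see it in its last pictures, so I relied on the scene view.

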